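Fish a jammed locker key out of the return chute

ROBOT

A 6-joint arm with a two-finger parallel gripper is mounted at the origin on the work surface. World frame = base frame: x ahead of the robot, y to its left, z up, the work surface at z = 0. Lengths are in m, angles in degrees, forces in N, time in s.
With the tool pointing down it reaches from about 0.3 to 0.75 m from the base axis. Payload 8.5 kg.
Tool frame: the origin (TCP) lies between the finger pads; the fingertips stand env.finger_overhang ahead of it and the grasp point (between the pads) lies 2 mm behind it (env.finger_overhang is the distance from the TCP to the fingertips, in m); z points along the fingers, y is the line along which they close (so a half turn about z gives the same grasp; the last joint's range is limited). The gripper opens to 85 mm and grips with 20 to 120 N. Pads are 22 mm wide; open, the fingers measure 114 mm over their backs; the gripper's body (76 mm by 85 mm) begins 54 mm behind the grasp point. The pads swing forward as they close: fully open they stand 13 mm farther back than shut.
Start: joints at [61.633, 21.807, 74.336, -0, 83.858, -12.336], TCP at [0.152, 0.529, 0.248] pointing down, gripper open.
Joint ranges: [-178.18, 178.18], [-50.72, 133.34], [12.68, 142.11], [-81.47, 261.47], [9.98, 163.14], [-165.26, 165.26]. Speed limits (degrees/s): [136.94, 136.94, 180, 180, 180, 180].

INTERFACE

Orientations are given as a 3x3 rotation matrix whose columns are the frame's x, y, z axes.
In Python, from rig import env gives the robot as it stands. The module is installed in compiled form; this text tells all that it offers.
- The arm moves only by the tool jog_arm, never from a script. Its arguments are lists of equal length, an entry for each row: "hand": the finger opening in m, from 0 to 0.0854; "travel": the shift along the world's x, y, z in m, a list of three; "yaw": the turn about the world's z in rad. A call has exactly 5 rows; each row shifts and turns the commanded pose from where the row before left it; what a row does not reach is not made up. A row lasts 1/8 s, in which the tool goes at most 62.5 mm and 10.7 degrees, less where a joint would pass 70% of its speed; a pose out of reach is approached as far as the arm can. A call is refused whole if a number of a shift passes 0.0625 or a number of a turn 0.188, either way. A call with a gripper value outside its range is refused whole. The fingers move at their own pace and stop on an object; "grip_force" is the grip in N (left out, the last holds). Time passes only in rows, so rows that do not move let the fingers close, or fill a call up. It gives the time, the measured TCP pose, the force, the opening and the grip force at its end, in the units of the state.
- env.observe(): the state, without advancing time (a new reading comes with each control period).
- env.get_image(name): name is "side" or "top"; returns the picture (400x640x3 uint8, red, green, blue); there is no depth.
- env.calibration(name): a dict with "fx", "fy", "cx", "cy" (pixels), "k1" (the pictures are not rectified: a ray, as slopes to the right and down, at radius r is drawn at 1 + k1 r^2 times it, then the intrinsics apply), "position" and "rotation" of the camera in the world. Camera axes: x right, y down, z forward; pixel columns grow to the right and rows downward; lengths in m; the calibration is good to about 2 mm. A picture is of the moment at which its call begins. calibration takes no time and is no camera call.
- env.close_job(): hands the job in; it is judged then, once.
The state is a dict: "time_s": time; "q": joint angles; "qvel": joint speeds; "joint_efforts": joint torques, N m; "position": TCP position; "tool_rot": TCP orientation; "ft_force": force on the tool from outside, world axes, zero at the start; "wrist_torque": the same for the moment, N m; "grip_width": finger opening in m; "gripper_force": force on a finger pad.
Only numpy, scipy, OpenCV 4.12 (cv2) and the standard library are available. Lean on these libraries where they do the work, as an engineer would, in place of code of your own. Each camera call takes 0.05 s, during which the arm holds its last target. There are 200 camera calls.

TASK

A locker key is jammed in the narrow tunnel of the key-return chute: take the hooked pick from its stand, reach its tip in over the key and down behind it, and drag the key out along the trough, barrel first into the key pocket, until you feel it bear on the buffer hidden inside; keep it pressed there gently for half a second. Then leave the key lying there and hang the pick back in its stand as it was. Be gentle with key and chute, do not touch the key with the fingers, and leave the other things alone.

Things in the scene. Friction and masses are not known exactly. Their poses are not given: they have to be found in the camera images.
- chute: Fixed steel key-return chute: straight channel 24 mm wide, floor 8 mm over the desk. Origin on the desk under the channel's centre line; x along the channel, inwards; y left; z up. x -75 to 50 mm: trough, open above and at the near end, walls 12 mm high over the floor. x 50 to 150: tunnel, 40 mm from floor to clear plastic roof (3 mm), far end shut. Walls 6 mm, base 64 mm wide. Pick on chute: at most 15 N.
- chute_mouth (a point): Middle of the floor at the tunnel's mouth, 8 mm over the desk, at x = 50 mm in the chute's frame; same axes.
- chute_brake (a point): Middle of the spring-loaded rubber brake pad in the tunnel's left (+y) wall, on the floor, 41 mm in from the mouth. The pad is 42 mm long, 8 mm tall, stands up to 7 mm in from the wall and pinches the key's head against the right wall with about 7 N: dragging it free takes 4 to 11 N, differing each time. Axes as the chute's.
- pocket: Key pocket: fixed low steel hood across the trough, 24 mm wide, 44 mm long, 9.5 mm clear over the floor, top 12 mm. Origin on the trough floor under the edge the key goes in by; it reaches from x = 0 to -44 mm; axes as the chute's. Under it, out of sight, a firm buffer set 5 to 29 mm in, differing each time: feel for it. The key must bear on it with about 6 N (4 at least) for half a second, never above 9 N.
- key: Trapped locker key, 44 mm long, 30 g, flat on the tunnel floor. Black head 24 x 18 mm, 8 mm tall, from x = -2 to its flat inner end at x = +22 mm, which lies 50 to 68 mm inside the mouth; brass barrel 8 mm across from x = -2 to -22 mm, pointing out. Origin mid-underside, axes nearly as the chute's. Press it with at most 15 N; fingers must not touch it.
- pick: Hooked steel pick, 160 g, upright in its stand. Origin mid-underside of its guard plate (40 x 34 x 4 mm, x y z). Black handle above, 30 mm (x) by 20 mm (y), z 4 to 64 mm, best pinched across its y faces. Below, a round 7 mm shank down to z = -32 mm, where an arm of the same bar runs 90 mm along +x (underside z = -35.5 mm); at its end a 7 mm round tip turns down to z = -51.5 mm.
- pick_tip (a point): Middle of the flat lower end of the pick's tip: x = 90, y = 0, z = -51.5 mm in the pick's frame, same axes.
- stand: Fixed aluminium stand: two upright plates, each 50 mm (x) by 10 mm (y), tops 60 mm over the desk, 14 mm gap between them along x; base plate 80 x 70 x 6 mm. Origin on the desk under the middle. The pick's guard rests centred on both plate tops, its shank and arm in the gap, arm pointing to the stand's +x; it lifts straight up and out.
- stamp: Bystander: wooden rubber stamp standing upright, 44 mm across, 74 mm tall; origin under its middle.
- parcel: Bystander: cardboard packet 130 x 90 x 60 mm; origin under its middle.
- mug: Bystander: white mug, 80 mm across, 95 mm tall; origin under its middle.
- stapler: Bystander: grey stapler, 140 x 36 x 45 mm; origin under its middle.
Not all that is in view belongs to the job. What is shaped like the pick but pink or red is not meant.

How it is judged (in metres and radians):
On the way, in this order (a step that is already met when the one before it is completed fails the run):
1. the pick's tip is down behind the key's inner end, inside the tunnel (x of pick_tip in the frame of key above 0.022 m and z of pick_tip in the frame of key below 0.007 m and y of pick_tip in the frame of chute_mouth between -0.012 and 0.012 m and x of pick_tip in the frame of chute_mouth above 0.04 m and x of key in the frame of chute_mouth above 0.02 m), for 0.1 s.
2. the key is drawn out of the tunnel by the pick and pressed on the buffer in the pocket with at least 4 N for 0.3 s (contact force between key and pocket above 4 N and contact force between pick and key above 1 N and x of key in the frame of pocket between -0.012 and 0.021 m and y of key in the frame of pocket between -0.006 and 0.006 m and z of key in the frame of pocket between -0.003 and 0.003 m), for 0.3 s.
At the end, for the whole second after the job is handed in: The key lies flat in the trough, clear of the tunnel, with its barrel end inside the pocket, at rest; the pick hangs upright (within 0.1 rad) in its stand, guard on the plates (within 4 mm in height, 18 mm along and 6 mm across the gap), let go and at rest (x of key in the frame of pocket between -0.012 and 0.021 m and y of key in the frame of pocket between -0.006 and 0.006 m and z of key in the frame of pocket between -0.003 and 0.003 m and linear speed of each of key, pick below 0.02 m/s and angle between pick's own z axis and vertical below 0.1 rad and angle between the x axis of pick and the x axis of stand, either way round below 0.25 rad and x of pick in the frame of stand between -0.018 and 0.018 m and y of pick in the frame of stand between -0.006 and 0.006 m and z of pick in the frame of stand between 0.056 and 0.064 m); the robot touches nothing.
It fails at once if pick and key press on each other with more than 15 N, or key and pocket with more than 9 N (contact force between pick and key above 15 N or contact force between key and pocket above 9 N).
It fails at once if the pick presses on the chute or the pocket with more than 15 N (contact force between pick and chute above 15 N or contact force between pick and pocket above 15 N).
It fails at once if the fingers touch the key (contact force between the fingers and key above 0.5 N).
It fails at once if a bystander is moved by more than 20 mm (distance of any of stamp, mug, parcel, stapler from where it was at the start of the episode above 0.02 m).
It also fails if it takes over 72 s, if anything falls off the work surface, if the arm or the gripper's body presses on something with over 40 N, if the wrist force passes 120 N, or if a joint passes its speed limit or range.

## Working session

There is one attempt and no reset: what is moved stays moved. The work goes in short steps, Python scripts to look and compute and a tool call to move; the robot and the scene stay as the last step left them, time stands still between calls to the robot, and variables do not carry over. Pictures are saved under pics/ and viewed, at most 10 in all, crops included, and the job is handed in when it is done.

Besides the shell and the picture viewer there is one more tool, called as name(argument=value, ...), one argument or row to a line, values as JSON. jog_arm: Moves the arm, as the interface text tells. Its arguments: {"type":"object","properties":{"hand":{"type":"array"},"travel":{"type":"array"},"yaw":{"type":"array"},"grip_force":{"type":"number"}},"required":["hand","travel","yaw"]}

```bash
mkdir -p pics && python3 - <<'E'
from rig import env
import cv2,numpy as np
for n in("top","side"):
    im=env.get_image(n); np.save(f"{n}0.npy",im); cv2.imwrite(f"pics/{n}0.png",im[:,:,::-1])
    c=env.calibration(n); print(n,{k:np.round(v,4).tolist() for k,v in c.items()})
print(env.finger_overhang, {k:np.round(v,4).tolist() for k,v in env.observe().items()})
E
```

```text
top {'fx': 473.6095, 'fy': 473.6095, 'cx': 321.6657, 'cy': 206.8785, 'k1': -0.1063, 'position': [0.4411, -0.0032, 1.568], 'rotation': [[-0.0088, -0.9969, 0.0783], [-0.9999, 0.0083, -0.0055], [0.0048, -0.0784, -0.9969]]}
side {'fx': 498.3637, 'fy': 498.3637, 'cx': 314.5467, 'cy': 197.0795, 'k1': -0.0032, 'position': [0.5015, -0.9609, 0.7753], 'rotation': [[0.9985, -0.0353, 0.0414], [-0.0542, -0.5989, 0.799], [-0.0034, -0.8001, -0.5999]]}
0.017 {'time_s': 0.1, 'q': [61.6308, 21.838, 74.3793, -0.0018, 83.8577, -12.3357], 'qvel': [0.0381, -0.0081, -0.0478, 0.034, 0.0144, -0.0483], 'joint_efforts': [0.005, -44.9219, -23.1659, -0.0001, 0.0036, 0.0001], 'position': [0.1518, 0.5284, 0.2478], 'tool_rot': [[-0.9611, 0.2762, -0.0006], [0.2762, 0.9611, -0.0012], [0.0002, -0.0013, -1.0]], 'ft_force': [0.4799, 0.8609, 0.4234], 'wrist_torque': [0.0015, -0.0069, -0.0387], 'gripper_force': 0.0, 'grip_width': 0.0857}
```

View pics/top0.png

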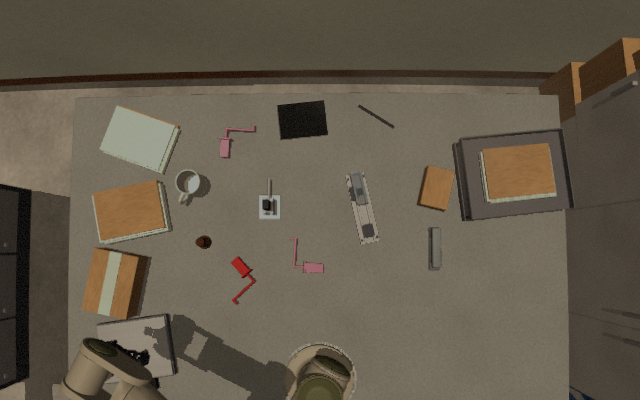

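View pics/side0.png

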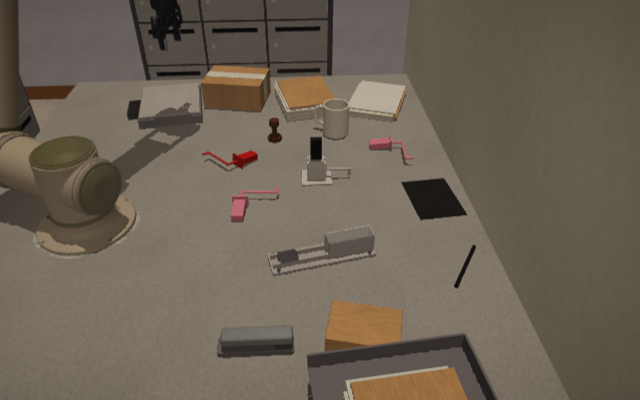

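The top view shows the pick with its black handle in the aluminium stand at (269,207), its arm pointing up the image, and the chute at (362,208) with the tunnel up and the dark pocket at (368,231). In the side view these are at (316,165) and (322,250). The pink and red shapes at (235,140), (303,255) and (243,280) are decoys. Next I'll check one enlarged crop to confirm.

```bash
cat > h.py <<'E'
import numpy as np,cv2
from rig import env
def cal(n):
    c=env.calibration(n); return c,np.array(c["position"]),np.array(c["rotation"])
def proj(n,P):
    c,p,R=cal(n); v=(np.atleast_2d(P)-p)@R; s=v[:,:2]/v[:,2:]; r2=(s**2).sum(1,keepdims=True)
    return s*(1+c["k1"]*r2)*[c["fx"],c["fy"]]+[c["cx"],c["cy"]]
def ray(n,uv,z):
    c,p,R=cal(n); d=(np.atleast_2d(uv)-[c["cx"],c["cy"]])/[c["fx"],c["fy"]]; s=d.copy()
    for _ in range(10): s=d/(1+c["k1"]*(s**2).sum(1,keepdims=True))
    v=np.c_[s,np.ones(len(s))]@R.T
    return p+v*((z-p[2])/v[:,2])[:,None]
def frame(x,y,yaw,P,z=0):
    P=np.atleast_2d(P); c,s=np.cos(yaw),np.sin(yaw)
    return np.c_[x+c*P[:,0]-s*P[:,1],y+s*P[:,0]+c*P[:,1],z+P[:,2]]
def crop(n,im,u0,v0,w,h,k,name):
    cv2.imwrite(name,cv2.resize(im[v0:v0+h,u0:u0+w,::-1],None,fx=k,fy=k,interpolation=cv2.INTER_CUBIC))
E
python3 - <<'E'
from h import *
t=np.load("top0.npy"); s=np.load("side0.npy")
a=cv2.resize(t[165:255,245:395],None,fx=5,fy=5,interpolation=cv2.INTER_CUBIC)  # 750x450
cv2.imwrite("pics/c1.png",a[:,:,::-1])
crop("side",s,255,130,130,145,4,"pics/c2.png")
E
```

```text
(no output)
```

View pics/c1.png

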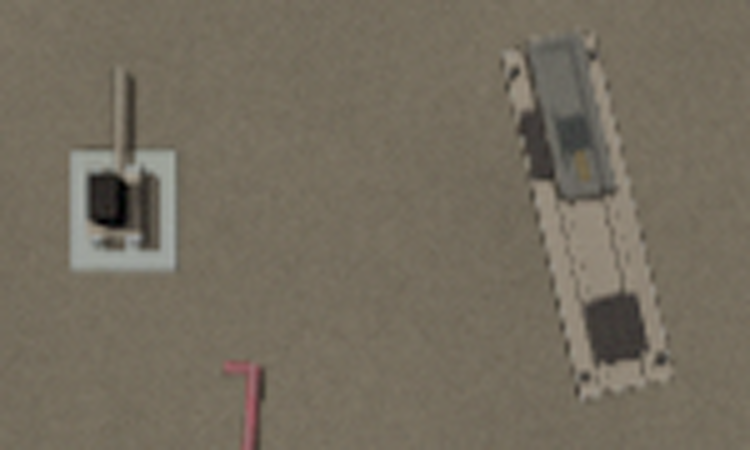

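View pics/c2.png

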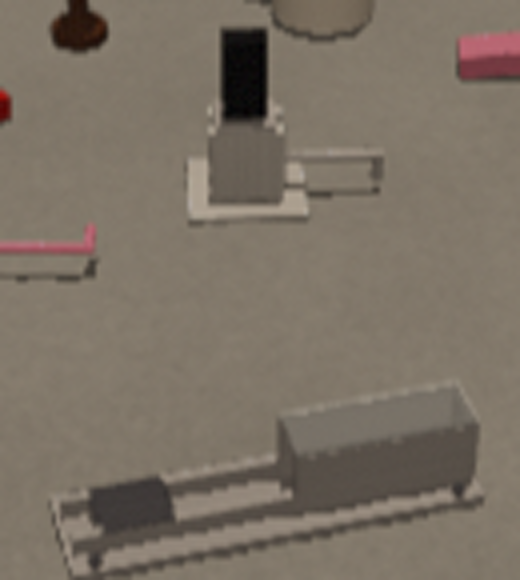

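The crops confirm it. The pick's black handle sits in the pale stand with its plain steel arm pointing +x. The chute's clear roof shows the key's black head at about crop (574,132), with the brass barrel at (583,165) pointing out towards the dark pocket. Now I'll fit the poses.

```bash
python3 - <<'E'
from h import *
from scipy.optimize import least_squares
T=lambda L:(np.array(L,float)+.5)/5-.5+[245,165]
S=lambda L:(np.array(L,float)+.5)/4-.5+[255,130]
def fit(obs,x0,nm):
    for use in (["top"],["side"],["top","side"]):
        o=[q for q in obs if q[0] in use]
        if not o: continue
        f=lambda p:np.concatenate([(proj(n,frame(*p,P))-uv).ravel() for n,P,uv in o])
        r=least_squares(f,x0,x_scale=[.01,.01,.1],loss="soft_l1"); print(nm,use,np.round(r.x[:2],4),round(r.x[2],4),"rms",round(np.sqrt(np.mean(f(r.x)**2)),2))
    print(np.round(f(r.x).reshape(-1,2),1).tolist()); return r.x
b=lambda x0,x1,y,z:[[x1,y,z],[x1,-y,z],[x0,-y,z],[x0,y,z]]  # far-left, far-right, near-right, near-left
st=fit([("top",b(-.04,.04,.035,.006),T([[69,150],[176,150],[177,271],[70,271]])),
 ("side",b(-.04,.04,.035,.006)[2:],S([[190,220],[188,158]])),("side",[[.04,-.035,.006]],S([[308,216]])),
 ("top",[[.09,0,.028]],T([[120,68]])),("side",[[.0935,0,.028]],S([[383,152]]))],[.44,.17,0],"stand")
ch=fit([("top",b(.05,.156,.018,.051),T([[527,40],[582,35],[615,190],[557,198]])),
 ("side",b(.05,.156,.018,.051),S([[460,382],[478,425],[292,452],[278,412]])),
 ("top",b(-.075,.156,.032,.003),T([[503,50],[598,32],[672,378],[583,400]])),
 ("side",b(-.075,.156,.032,.003)[1:],S([[485,495],[75,578],[50,500]]))],[.44,-.13,.2],"chute")
c,s=np.cos(ch[2]),np.sin(ch[2])
def inch(n,uv,z):
    d=ray(n,uv,z)-[ch[0],ch[1],0]; print(n,np.round(np.c_[d[:,0]*c+d[:,1]*s,-d[:,0]*s+d[:,1]*c]*1000,1).tolist())
print("pocket top corners"); inch("top",T([[585,301],[634,293],[647,353],[594,362]]),.020)
inch("side",S([[165,478],[173,520],[95,530],[90,490]]),.020)
print("key head corners FL,FR,NR,NL; barrel end"); inch("top",T([[558,116],[588,114],[593,150],[566,154],[586,181]]),.016)
E
```

```text
stand ['top'] [0.5663 0.1619] -0.0008 rms 0.22
stand ['side'] [0.5642 0.1583] 0.0021 rms 0.45
stand ['top', 'side'] [0.5653 0.1612] -0.0009 rms 0.52
[[0.5, 0.3], [0.2, 0.2], [-0.0, 0.1], [0.3, 0.2], [0.2, -1.2], [-0.1, -0.2], [0.6, -1.2], [0.2, 0.8], [0.6, 0.1]]
chute ['top'] [ 0.5209 -0.1535] 0.202 rms 0.71
chute ['side'] [ 0.5189 -0.1559] 0.1987 rms 0.71
chute ['top', 'side'] [ 0.5196 -0.1547] 0.2042 rms 0.79
[[0.4, 0.6], [0.2, -0.7], [0.8, 0.2], [1.5, 0.9], [-0.5, -0.9], [0.5, -1.5], [0.8, 0.2], [-0.3, -0.4], [0.2, 1.6], [-0.1, 1.2], [0.3, -0.2], [-0.8, -0.5], [-0.5, 1.2], [0.5, -0.2], [1.2, -0.7]]
pocket top corners
top [[-13.9, 16.0], [-15.6, -16.6], [-55.8, -16.4], [-54.1, 18.9]]
side [[-15.5, 13.5], [-18.9, -20.0], [-61.2, -16.7], [-57.6, 14.8]]
key head corners FL,FR,NR,NL; barrel end
top [[109.2, 6.4], [106.3, -13.3], [82.3, -11.3], [83.4, 6.7], [63.2, -2.3]]
```

```bash
python3 - <<'E'
from h import *
t=np.load("top0.npy")
crop("top",t,345,168,50,80,8,"pics/c3.png")
E
```

```text
(no output)
```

View pics/c3.png

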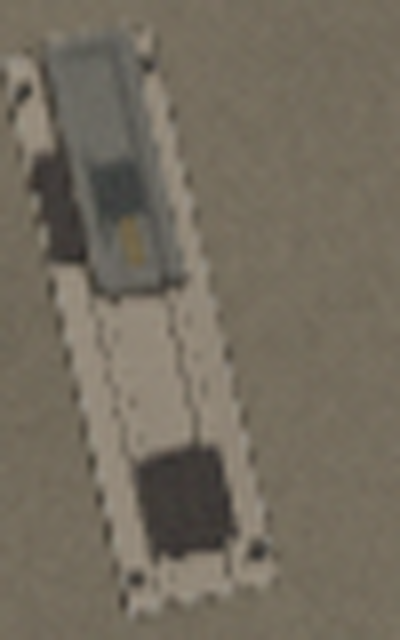

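jog_arm(
  hand=[0.085,0.085,0.085,0.085,0.085],
  travel=[
    [0.0415,-0.0368,0],
    [0.0415,-0.0368,0],
    [0.0415,-0.0368,0],
    [0.0415,-0.0368,0],
    [0.0415,-0.0368,0],
  ],
  yaw=[0.056,0.056,0.056,0.056,0.056],
)

```text
time_s: 0.72
position: [0.3604, 0.3432, 0.2482]
tool_rot: [[-1.0, -0.002, -0.0], [-0.002, 1.0, -0.0], [0.0, -0.0, -1.0]]
ft_force: [0.5, 1.2, 1.1]
grip_width: 0.0848
gripper_force: 0.0
```

jog_arm(
  hand=[0.06,0.06,0.06,0.06,0.06],
  travel=[
    [0.0415,-0.0368,0],
    [0.0415,-0.0368,0],
    [0.0415,-0.0368,0],
    [0.0415,-0.0368,-0.01],
    [0.0415,-0.0368,-0.02],
  ],
  yaw=[0,0,0,0,0],
)

```text
time_s: 1.35
position: [0.5683, 0.1592, 0.2183]
tool_rot: [[-1.0, -0.0, 0.001], [-0.0, 1.0, 0.0], [-0.001, 0.0, -1.0]]
ft_force: [-0.3, 0.8, -0.8]
grip_width: 0.0598
gripper_force: 0.0
```

```bash
python3 - <<'E'
from h import *
im=env.get_image("top"); im2=env.get_image("side")
o=env.observe(); print(o["time_s"],o["position"],o["tool_rot"][:,1],o["ft_force"],o["q"])
s=cv2.resize(im2[110:210,255:385],None,fx=4,fy=4,interpolation=cv2.INTER_CUBIC)
cv2.imwrite("pics/c4.png",s[:,:,::-1])
E
```

```text
1.45 [0.56913898 0.15676656 0.21505158] [ 0.0046833   0.99998831 -0.00120056] [-0.98662378  0.70802025 -0.35941814] [ 3.94060522e+00  2.73605801e+01  7.07679261e+01 -5.21003576e-02
  8.21074663e+01 -8.57836609e+01]
```

View pics/c4.png

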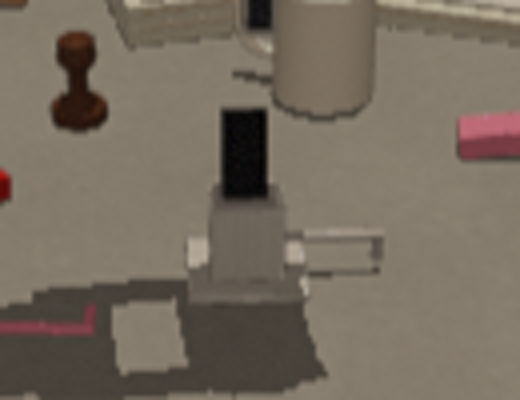

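The crop shows the handle at (245,150) standing clear of the fingers, which are still above the frame, so the approach from above is open. I'll go down now.

jog_arm(
  hand=[0.06,0.06,0.06,0.06,0.06],
  travel=[
    [-0.002,0.001,-0.03],
    [0,0,-0.03],
    [0,0,0],
    [0,0,0],
    [0,0,0],
  ],
  yaw=[0,0,0,0,0],
)

```text
time_s: 2.08
position: [0.5653, 0.1618, 0.1597]
tool_rot: [[-1.0, -0.0, 0.002], [-0.0, 1.0, 0.0], [-0.002, 0.0, -1.0]]
ft_force: [0.1, 0.5, -1.0]
grip_width: 0.0602
gripper_force: 0.0
```

jog_arm(
  hand=[0.06,0.06,0.06,0.045,0.04],
  travel=[
    [0,0,-0.03],
    [0,0,-0.03],
    [0,0,-0.01],
    [0,0,0],
    [0,0,0],
  ],
  yaw=[0,0,0,0,0],
)

```text
time_s: 2.7
position: [0.5655, 0.1617, 0.0897]
tool_rot: [[-1.0, -0.0, 0.002], [-0.0, 1.0, 0.0], [-0.002, 0.0, -1.0]]
ft_force: [0.8, -0.0, 0.2]
grip_width: 0.0399
gripper_force: 0.0
```

```bash
python3 - <<'E'
from h import *
im2=env.get_image("side")
o=env.observe(); print(o["time_s"],o["position"],o["ft_force"])
s=cv2.resize(im2[90:200,250:390],None,fx=4,fy=4,interpolation=cv2.INTER_CUBIC)
cv2.imwrite("pics/c5.png",s[:,:,::-1])
E
```

```text
2.75 [0.56548935 0.16168861 0.08961986] [-0.16010077  0.34791227  0.87890533]
```

View pics/c5.png

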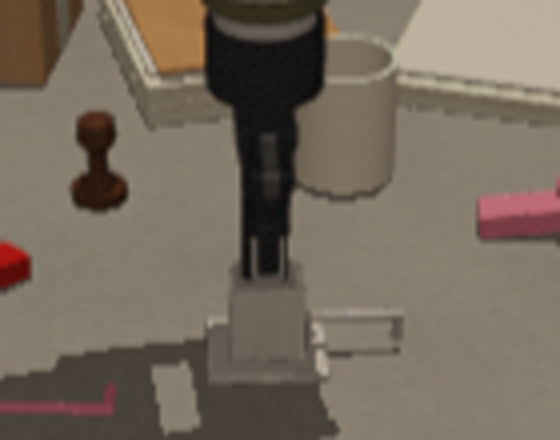

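The fingers straddle the handle at (265,245), centred on it and clear of the guard. I'll close.

jog_arm(
  hand=[0.03,0.02,0.012,0.01,0.01],
  travel=[
    [0,0,0],
    [0,0,0],
    [0,0,0],
    [0,0,0],
    [0,0,0],
  ],
  yaw=[0,0,0,0,0],
  grip_force=110,
)

```text
time_s: 3.38
position: [0.5652, 0.1615, 0.089]
tool_rot: [[-1.0, -0.0, 0.001], [-0.0, 1.0, -0.0], [-0.001, -0.0, -1.0]]
ft_force: [-1.4, -2.4, 5.9]
grip_width: 0.0189
gripper_force: 107.2
```

jog_arm(
  hand=[0.01,0.01,0.01,0.01,0.01],
  travel=[
    [0,0,0],
    [0,0,0.005],
    [0,0,0.02],
    [0,0,0.03],
    [0,0,0.03],
  ],
  yaw=[0,0,0,0,0],
)

```text
time_s: 4.0
position: [0.5646, 0.1616, 0.174]
tool_rot: [[-1.0, -0.0, -0.001], [-0.0, 1.0, 0.0], [0.001, 0.0, -1.0]]
ft_force: [1.1, -1.0, -1.5]
grip_width: 0.0189
gripper_force: 107.3
```

jog_arm(
  hand=[0.01,0.01,0.01,0.01,0.01],
  travel=[
    [-0.01,-0.035,0],
    [-0.013,-0.042,0],
    [-0.013,-0.042,0],
    [-0.013,-0.042,0],
    [-0.013,-0.042,0],
  ],
  yaw=[0.03,0.04,0.04,0.04,0.04],
)

```text
time_s: 4.62
position: [0.5022, -0.0425, 0.1733]
tool_rot: [[-0.982, -0.19, -0.0], [-0.19, 0.982, 0.0], [0.0, 0.0, -1.0]]
ft_force: [0.4, 0.0, -0.8]
grip_width: 0.0193
gripper_force: 107.3
```

jog_arm(
  hand=[0.01,0.01,0.01,0.01,0.01],
  travel=[
    [-0.013,-0.042,0],
    [-0.013,-0.042,0],
    [-0.011,-0.043,-0.01],
    [0,0,-0.02],
    [0,0,0],
  ],
  yaw=[0.013,0,0,0,0],
)

```text
time_s: 5.25
position: [0.4651, -0.1683, 0.1423]
tool_rot: [[-0.98, -0.201, -0.003], [-0.201, 0.98, 0.002], [0.002, 0.002, -1.0]]
ft_force: [0.7, 0.4, -1.4]
grip_width: 0.0191
gripper_force: 107.6
```

```bash
python3 - <<'E'
from h import *
a=env.get_image("top"); b=env.get_image("side")
o=env.observe(); print(o["time_s"],o["position"],o["ft_force"],o["tool_rot"][:,1])
p=o["position"]; R=o["tool_rot"]; yaw=np.arctan2(-R[0,1],R[1,1]); 
tip=frame(p[0],p[1],yaw,[[.09,0,0]])[0]; tip[2]=p[2]-.0808
print("yaw",yaw,"tip pred",tip, proj("top",tip),proj("side",tip))
A=cv2.resize(a[165:255,325:405],None,fx=5,fy=5,interpolation=cv2.INTER_CUBIC)
B=cv2.resize(b[195:285,255:335+45],None,fx=4,fy=4,interpolation=cv2.INTER_CUBIC)
C=np.zeros((460,910,3),np.uint8); C[:450,:400]=A; C[:360,405:905]=B
C=C[:, :905]; C=cv2.resize(C,None,fx=.88,fy=.88,interpolation=cv2.INTER_AREA); print(C.shape)
cv2.imwrite("pics/c6.png",C[:,:,::-1])
E
```

```text
5.35 [ 0.4660678  -0.16812088  0.14377241] [ 0.70170718 -0.09632064 -1.58093624] [-2.02337152e-01  9.79315923e-01 -1.37157238e-06]
yaw 0.20374385005533716 tip pred [ 0.55420623 -0.14991054  0.06297241] [[365.06071651 208.11609154]] [[319.68798972 235.17268128]]
(405, 796, 3)
```

View pics/c6.png

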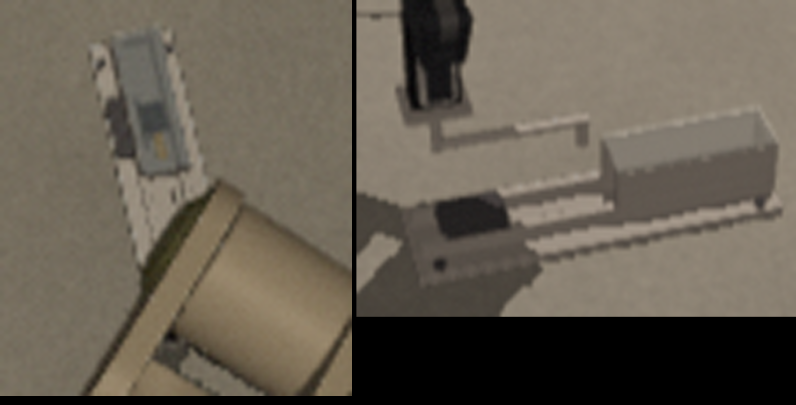

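The side crop shows the tip's lower end at composite (582,147), within 2 px of my prediction, in front of the mouth and on the channel line. I'll lower it and go in.

jog_arm(
  hand=[0.01,0.01,0.01,0.01,0.01],
  travel=[
    [0,0,-0.02],
    [0,0,-0.018],
    [0,0,-0.005],
    [0,0,0],
    [0,0,0],
  ],
  yaw=[0,0,0,0,0],
)

```text
time_s: 5.98
position: [0.4663, -0.1685, 0.1011]
tool_rot: [[-0.979, -0.202, 0.001], [-0.202, 0.979, -0.001], [-0.001, -0.001, -1.0]]
ft_force: [-0.4, -0.1, -1.1]
grip_width: 0.0189
gripper_force: 107.7
```

jog_arm(
  hand=[0.01,0.01,0.01,0.01,0.01],
  travel=[
    [0.0049,0.001,0],
    [0.0098,0.002,0],
    [0.0098,0.002,0],
    [0.0049,0.001,0],
    [0,0,0],
  ],
  yaw=[0,0,0,0,0],
)

```text
time_s: 6.6
position: [0.4956, -0.1622, 0.1002]
tool_rot: [[-0.979, -0.202, -0.0], [-0.202, 0.979, 0.0], [0.0, 0.0, -1.0]]
ft_force: [0.0, -0.8, -1.4]
grip_width: 0.0192
gripper_force: 107.7
```

No contact. I'll take a side look to check the height in the tunnel before passing over the key.

```bash
python3 - <<'E'
from h import *
b=env.get_image("side"); a=env.get_image("top")
o=env.observe(); p=o["position"]; print(o["time_s"],p,o["ft_force"])
d=p-[.5203,-.1540,0]; c,s=np.cos(.203),np.sin(.203); print("pick in chute",d[0]*c+d[1]*s,-d[0]*s+d[1]*c)
tip=frame(p[0],p[1],.203,[[.09,0,0]])[0]; tip[2]=p[2]-.0808; print(tip,proj("side",tip),proj("top",tip))
A=cv2.resize(a[165:225,335:395],None,fx=6,fy=6,interpolation=cv2.INTER_CUBIC)
B=cv2.resize(b[205:275,275:380],None,fx=4,fy=4,interpolation=cv2.INTER_CUBIC)
C=np.zeros((360,785,3),np.uint8); C[:,:360]=A; C[:280,365:785]=B
cv2.imwrite("pics/c7.png",C[:,:,::-1])
E
```

```text
6.7 [ 0.49514088 -0.16232855  0.10022094] [-0.16033934  0.41168819 -1.72605963]
pick in chute -0.026321615715138028 -0.0030852334051515067
[ 0.58329283 -0.14418377  0.01942094] [[332.5145481  247.72784973]] [[361.90785925 200.31217835]]
```

View pics/c7.png

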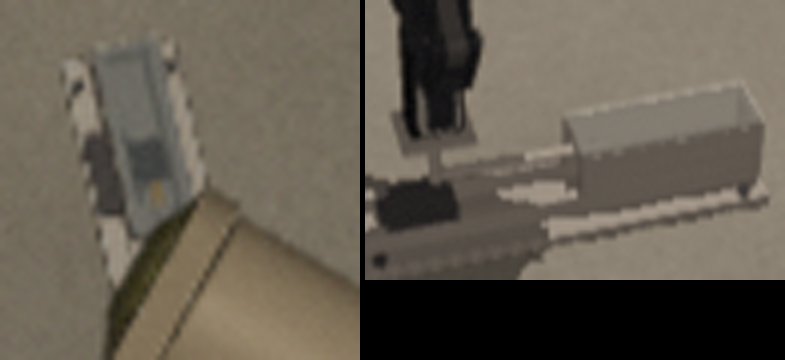

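The side crop shows the arm entering the mouth at (575,155), centred and below the roof edge. The arm hides the tunnel's lower end from the top camera, so I'll go on with force checks.

jog_arm(
  hand=[0.01,0.01,0.01,0.01,0.01],
  travel=[
    [0.0059,0.0012,0],
    [0.0059,0.0012,0],
    [0.0059,0.0012,0],
    [0.0059,0.0012,0],
    [0,0,0],
  ],
  yaw=[0,0,0,0,0],
)

```text
time_s: 7.32
position: [0.5193, -0.1575, 0.1003]
tool_rot: [[-0.979, -0.202, 0.0], [-0.202, 0.979, -0.0], [-0.0, -0.0, -1.0]]
ft_force: [-0.5, 0.5, -2.0]
grip_width: 0.0191
gripper_force: 107.7
```

jog_arm(
  hand=[0.01,0.01,0.01,0.01,0.01],
  travel=[
    [0.0078,0.0016,0],
    [0.0078,0.0016,0],
    [0.0078,0.0016,0],
    [0.0078,0.0016,0],
    [0,0,0],
  ],
  yaw=[0,0,0,0,0],
)

```text
time_s: 7.95
position: [0.5506, -0.151, 0.1002]
tool_rot: [[-0.979, -0.202, 0.0], [-0.202, 0.979, -0.0], [-0.0, -0.0, -1.0]]
ft_force: [-0.7, 0.1, -2.3]
grip_width: 0.0184
gripper_force: 107.7
```

```bash
python3 - <<'E'
from h import *
a=env.get_image("top"); b=env.get_image("side")
o=env.observe(); p=o["position"]; print(o["time_s"],p,o["ft_force"],o["wrist_torque"])
d=p-[.5203,-.1540,0]; c,s=np.cos(.203),np.sin(.203); print("tip in chute",d[0]*c+d[1]*s+.09,-d[0]*s+d[1]*c)
A=cv2.resize(a[165:225,335:395],None,fx=9,fy=9,interpolation=cv2.INTER_CUBIC)
A=np.clip(A.astype(float)*1.6,0,255).astype(np.uint8)
cv2.imwrite("pics/c8.png",A[:,:,::-1])
E
```

```text
8.05 [ 0.54998048 -0.15113885  0.10021873] [-1.22519996 -0.31991562 -1.51146933] [-0.02390964  0.07729482  0.00900619]
tip in chute 0.1196478574983165 -0.003181444688486421
```

View pics/c8.png

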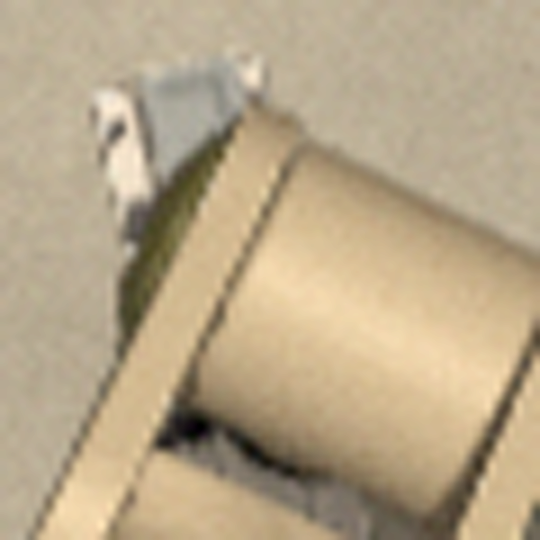

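Only the tunnel's far end shows at (195,110); the wrist hides the rest. The tip is estimated about 8 mm beyond the key's inner end, with no contact force. I'll lower it in small steps.

jog_arm(
  hand=[0.01,0.01,0.01,0.01,0.01],
  travel=[
    [0,0,-0.0015],
    [0,0,-0.0015],
    [0,0,-0.001],
    [0,0,-0.0005],
    [0,0,-0.0002],
  ],
  yaw=[0,0,0,0,0],
)

```text
time_s: 8.68
position: [0.5501, -0.1512, 0.0956]
tool_rot: [[-0.979, -0.202, 0.0], [-0.202, 0.979, -0.0], [-0.0, -0.0, -1.0]]
ft_force: [0.7, -0.5, -2.0]
grip_width: 0.0189
gripper_force: 107.7
```

jog_arm(
  hand=[0.01,0.01,0.01,0.01,0.01],
  travel=[
    [0,0,-0.001],
    [0,0,-0.001],
    [0,0,-0.001],
    [0,0,-0.0005],
    [0,0,0],
  ],
  yaw=[0,0,0,0,0],
)

```text
time_s: 9.3
position: [0.5501, -0.1512, 0.0921]
tool_rot: [[-0.979, -0.202, -0.0], [-0.202, 0.979, 0.0], [0.0, 0.0, -1.0]]
ft_force: [-0.1, -0.3, -1.3]
grip_width: 0.0187
gripper_force: 107.7
```

jog_arm(
  hand=[0.01,0.01,0.01,0.01,0.01],
  travel=[
    [0,0,-0.0008],
    [0,0,0],
    [-0.00147,-0.0003,0],
    [-0.00147,-0.0003,0],
    [-0.00098,-0.0002,0],
  ],
  yaw=[0,0,0,0,0],
)

```text
time_s: 9.93
position: [0.546, -0.152, 0.0913]
tool_rot: [[-0.979, -0.202, -0.0], [-0.202, 0.979, -0.0], [0.0, -0.0, -1.0]]
ft_force: [0.2, 0.3, -1.1]
grip_width: 0.0186
gripper_force: 107.7
```

jog_arm(
  hand=[0.01,0.01,0.01,0.01,0.01],
  travel=[
    [-0.0005,-0.0001,0],
    [-0.0005,-0.0001,0],
    [-0.0005,-0.0001,0],
    [-0.0005,-0.0001,0],
    [-0.0005,-0.0001,0],
  ],
  yaw=[0,0,0,0,0],
)

```text
time_s: 10.55
position: [0.5436, -0.1525, 0.0913]
tool_rot: [[-0.979, -0.202, 0.0], [-0.202, 0.979, -0.0], [-0.0, -0.0, -1.0]]
ft_force: [0.5, 0.6, -0.4]
grip_width: 0.0189
gripper_force: 107.7
```

jog_arm(
  hand=[0.01,0.01,0.01,0.01,0.01],
  travel=[
    [-0.0004,-0.0001,0],
    [-0.0003,-5e-05,0],
    [-0.0003,-5e-05,0],
    [-0.0003,-5e-05,0],
    [-0.0002,-5e-05,0],
  ],
  yaw=[0,0,0,0,0],
)

```text
time_s: 11.18
position: [0.5421, -0.1528, 0.0913]
tool_rot: [[-0.979, -0.202, 0.0], [-0.202, 0.979, -0.0], [-0.0, -0.0, -1.0]]
ft_force: [0.1, -0.1, -1.3]
grip_width: 0.0187
gripper_force: 107.7
```

jog_arm(
  hand=[0.01,0.01,0.01,0.01,0.01],
  travel=[
    [-0.0003,-6e-05,0],
    [-0.0003,-6e-05,0],
    [-0.0003,-6e-05,0],
    [-0.0003,-6e-05,0],
    [-0.0002,-5e-05,0],
  ],
  yaw=[0,0,0,0,0],
)

```text
time_s: 11.8
position: [0.5407, -0.1531, 0.0913]
tool_rot: [[-0.979, -0.202, -0.0], [-0.202, 0.979, -0.0], [0.0, -0.0, -1.0]]
ft_force: [0.3, 0.4, -1.6]
grip_width: 0.0188
gripper_force: 107.7
```

jog_arm(
  hand=[0.01,0.01,0.01,0.01,0.01],
  travel=[
    [-0.0004,-8e-05,0],
    [-0.0004,-8e-05,0],
    [-0.0004,-8e-05,0],
    [-0.0004,-8e-05,0],
    [-0.0004,-8e-05,0],
  ],
  yaw=[0,0,0,0,0],
)

```text
time_s: 12.42
position: [0.5394, -0.1534, 0.0914]
tool_rot: [[-0.979, -0.202, 0.002], [-0.202, 0.979, 0.0], [-0.002, -0.0, -1.0]]
ft_force: [5.4, 1.2, -4.4]
grip_width: 0.0188
gripper_force: 107.4
```

jog_arm(
  hand=[0.01,0.01,0.01,0.01,0.01],
  travel=[
    [-0.0003,-6e-05,0],
    [-0.0003,-6e-05,0],
    [0,0,0],
    [0,0,0],
    [0,0,0],
  ],
  yaw=[0,0,0,0,0],
)

```text
time_s: 13.05
position: [0.5391, -0.1535, 0.0914]
tool_rot: [[-0.979, -0.202, 0.002], [-0.202, 0.979, 0.0], [-0.002, -0.0, -1.0]]
ft_force: [6.8, 2.1, -4.5]
grip_width: 0.0191
gripper_force: 107.4
```

jog_arm(
  hand=[0.01,0.01,0.01,0.01,0.01],
  travel=[
    [-0.0003,-6e-05,0],
    [-0.0003,-6e-05,0],
    [-0.0002,-4e-05,0],
    [0,0,0],
    [0,0,0],
  ],
  yaw=[0,0,0,0,0],
)

```text
time_s: 13.68
position: [0.5386, -0.1536, 0.0916]
tool_rot: [[-0.979, -0.202, 0.003], [-0.202, 0.979, -0.0], [-0.003, -0.001, -1.0]]
ft_force: [7.5, 2.8, -3.7]
grip_width: 0.0188
gripper_force: 107.4
```

jog_arm(
  hand=[0.01,0.01,0.01,0.01,0.01],
  travel=[
    [-0.0003,-6e-05,0],
    [-0.0003,-6e-05,0],
    [-0.0002,-4e-05,0],
    [0,0,0],
    [0,0,0],
  ],
  yaw=[0,0,0,0,0],
)

```text
time_s: 14.3
position: [0.5381, -0.1538, 0.0918]
tool_rot: [[-0.979, -0.202, 0.004], [-0.202, 0.979, -0.0], [-0.004, -0.001, -1.0]]
ft_force: [7.7, 2.3, -3.0]
grip_width: 0.0189
gripper_force: 107.4
```

jog_arm(
  hand=[0.01,0.01,0.01,0.01,0.01],
  travel=[
    [-0.0003,-6e-05,0],
    [-0.0003,-6e-05,0],
    [-0.0003,-6e-05,0],
    [-0.0003,-6e-05,0],
    [0,0,0],
  ],
  yaw=[0,0,0,0,0],
)

```text
time_s: 14.92
position: [0.5372, -0.154, 0.092]
tool_rot: [[-0.979, -0.202, 0.005], [-0.202, 0.979, -0.0], [-0.005, -0.001, -1.0]]
ft_force: [8.6, 3.5, -2.0]
grip_width: 0.0185
gripper_force: 107.6
```

jog_arm(
  hand=[0.01,0.01,0.01,0.01,0.01],
  travel=[
    [0,0,-0.0005],
    [0,0,-0.0005],
    [-0.0003,-6e-05,0],
    [-0.0003,-6e-05,0],
    [0,0,0],
  ],
  yaw=[0,0,0,0,0],
  grip_force=120,
)

```text
time_s: 15.55
position: [0.537, -0.1542, 0.0914]
tool_rot: [[-0.979, -0.202, 0.007], [-0.202, 0.979, -0.001], [-0.006, -0.002, -1.0]]
ft_force: [9.6, 3.3, -0.1]
grip_width: 0.0188
gripper_force: 117.1
```

```bash
python3 - <<'E'
from h import *
b=env.get_image("side"); np.save("sideD.npy",b)
o=env.observe(); p=o["position"]; print(o["time_s"],p,o["ft_force"],o["wrist_torque"],o["tool_rot"][:,2])
B=cv2.resize(b[200:260,275:375],None,fx=8,fy=8,interpolation=cv2.INTER_CUBIC)
B=np.clip(B.astype(float)*1.5,0,255).astype(np.uint8)
cv2.imwrite("pics/c9.png",B[:,:,::-1])
E
```

```text
15.6 [ 0.53698429 -0.15419727  0.09145458] [8.57469418 4.46778418 0.19074976] [ 0.9626498  -2.20106692  0.21358219] [ 6.58234984e-03 -6.34103537e-04 -9.99978135e-01]
```

View pics/c9.png

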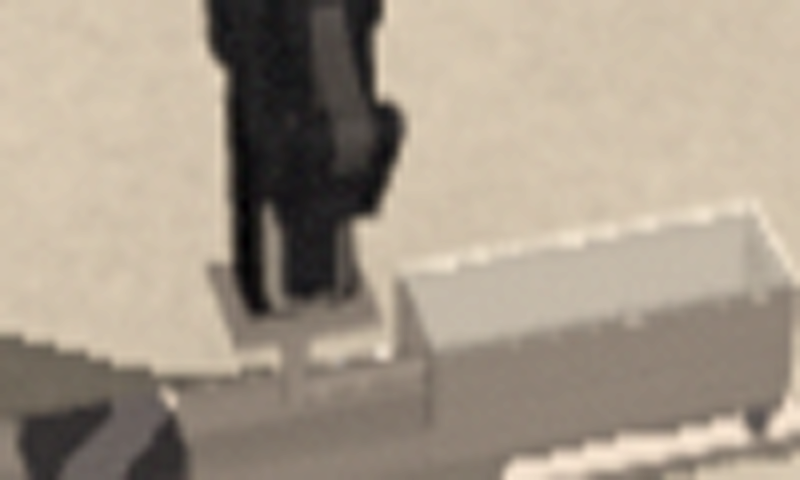

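The crop shows the guard at (310,320) slightly tilted by the pull, with the tip out of sight. I'll lower a little to keep the tip deep behind the key and go on pulling gently.

jog_arm(
  hand=[0.01,0.01,0.01,0.01,0.01],
  travel=[
    [0,0,-0.0007],
    [0,0,-0.0007],
    [-0.0003,-6e-05,0],
    [-0.0002,-4e-05,0],
    [0,0,0],
  ],
  yaw=[0,0,0,0,0],
)

```text
time_s: 16.23
position: [0.5365, -0.1544, 0.0901]
tool_rot: [[-0.979, -0.202, 0.007], [-0.202, 0.979, -0.001], [-0.006, -0.002, -1.0]]
ft_force: [8.3, 3.5, 0.6]
grip_width: 0.0187
gripper_force: 117.3
```

jog_arm(
  hand=[0.01,0.01,0.01,0.01,0.01],
  travel=[
    [-0.0003,-6e-05,0],
    [-0.0003,-6e-05,0],
    [-0.0003,-6e-05,0],
    [-0.0003,-6e-05,0],
    [0,0,0],
  ],
  yaw=[0,0,0,0,0],
)

```text
time_s: 16.85
position: [0.5352, -0.1546, 0.0899]
tool_rot: [[-0.979, -0.202, 0.006], [-0.202, 0.979, -0.001], [-0.006, -0.002, -1.0]]
ft_force: [7.8, 3.1, -1.0]
grip_width: 0.019
gripper_force: 117.2
```

jog_arm(
  hand=[0.01,0.01,0.01,0.01,0.01],
  travel=[
    [-0.0005,-0.0001,0],
    [-0.0005,-0.0001,0],
    [-0.0005,-0.0001,0],
    [-0.0005,-0.0001,0],
    [-0.0005,-0.0001,0],
  ],
  yaw=[0,0,0,0,0],
)

```text
time_s: 17.48
position: [0.5326, -0.1552, 0.0899]
tool_rot: [[-0.979, -0.202, 0.006], [-0.202, 0.979, -0.001], [-0.006, -0.002, -1.0]]
ft_force: [9.7, 3.3, -1.6]
grip_width: 0.0191
gripper_force: 117.1
```

jog_arm(
  hand=[0.01,0.01,0.01,0.01,0.01],
  travel=[
    [-0.0008,-0.00016,0],
    [-0.0008,-0.00016,0],
    [-0.0008,-0.00016,0],
    [-0.0008,-0.00016,0],
    [-0.0008,-0.00016,0],
  ],
  yaw=[0,0,0,0,0],
)

```text
time_s: 18.1
position: [0.5286, -0.156, 0.0899]
tool_rot: [[-0.979, -0.202, 0.006], [-0.202, 0.979, -0.001], [-0.006, -0.002, -1.0]]
ft_force: [9.5, 3.3, -1.6]
grip_width: 0.0191
gripper_force: 117.1
```

jog_arm(
  hand=[0.01,0.01,0.01,0.01,0.01],
  travel=[
    [-0.0008,-0.00016,0],
    [-0.0008,-0.00016,0],
    [-0.0008,-0.00016,0],
    [-0.0008,-0.00016,0],
    [-0.0008,-0.00016,0],
  ],
  yaw=[0,0,0,0,0],
)

```text
time_s: 18.73
position: [0.5246, -0.1568, 0.0899]
tool_rot: [[-0.979, -0.202, 0.006], [-0.202, 0.979, -0.001], [-0.006, -0.002, -1.0]]
ft_force: [9.9, 3.2, -1.5]
grip_width: 0.0187
gripper_force: 117.0
```

jog_arm(
  hand=[0.01,0.01,0.01,0.01,0.01],
  travel=[
    [-0.00098,-0.0002,0],
    [-0.00098,-0.0002,0],
    [-0.00098,-0.0002,0],
    [-0.00098,-0.0002,0],
    [-0.00098,-0.0002,0],
  ],
  yaw=[0,0,0,0,0],
)

```text
time_s: 19.35
position: [0.5197, -0.1579, 0.0899]
tool_rot: [[-0.979, -0.201, 0.006], [-0.202, 0.979, -0.001], [-0.006, -0.002, -1.0]]
ft_force: [8.7, 2.8, -0.6]
grip_width: 0.0192
gripper_force: 117.0
```

jog_arm(
  hand=[0.01,0.01,0.01,0.01,0.01],
  travel=[
    [-0.00098,-0.0002,0],
    [-0.00098,-0.0002,0],
    [-0.00098,-0.0002,0],
    [-0.00098,-0.0002,0],
    [-0.00098,-0.0002,0],
  ],
  yaw=[0,0,0,0,0],
)

```text
time_s: 19.98
position: [0.5147, -0.1589, 0.0898]
tool_rot: [[-0.979, -0.202, 0.006], [-0.202, 0.979, -0.001], [-0.005, -0.002, -1.0]]
ft_force: [8.7, 1.9, -0.8]
grip_width: 0.0189
gripper_force: 117.0
```

jog_arm(
  hand=[0.01,0.01,0.01,0.01,0.01],
  travel=[
    [-0.00098,-0.0002,0],
    [-0.00098,-0.0002,0],
    [-0.00098,-0.0002,0],
    [-0.00098,-0.0002,0],
    [-0.00098,-0.0002,0],
  ],
  yaw=[0,0,0,0,0],
)

```text
time_s: 20.6
position: [0.5098, -0.16, 0.0899]
tool_rot: [[-0.979, -0.201, 0.006], [-0.201, 0.98, -0.001], [-0.005, -0.002, -1.0]]
ft_force: [7.9, 3.1, -0.6]
grip_width: 0.0187
gripper_force: 117.0
```

jog_arm(
  hand=[0.01,0.01,0.01,0.01,0.01],
  travel=[
    [-0.00098,-0.0002,0],
    [-0.00098,-0.0002,0],
    [-0.00098,-0.0002,0],
    [-0.00098,-0.0002,0],
    [-0.00098,-0.0002,0],
  ],
  yaw=[0,0,0,0,0],
)

```text
time_s: 21.22
position: [0.5026, -0.1608, 0.0888]
tool_rot: [[-0.979, -0.202, -0.001], [-0.202, 0.979, 0.0], [0.001, 0.0, -1.0]]
ft_force: [0.4, -0.4, -1.0]
grip_width: 0.0187
gripper_force: 117.1
```

jog_arm(
  hand=[0.01,0.01,0.01,0.01,0.01],
  travel=[
    [-0.00098,-0.0002,0],
    [-0.00098,-0.0002,0],
    [-0.00098,-0.0002,0],
    [-0.00098,-0.0002,0],
    [-0.00098,-0.0002,0],
  ],
  yaw=[0,0,0,0,0],
)

```text
time_s: 21.85
position: [0.498, -0.1618, 0.0889]
tool_rot: [[-0.979, -0.202, -0.0], [-0.202, 0.979, 0.0], [0.0, 0.0, -1.0]]
ft_force: [-0.6, -0.5, -1.4]
grip_width: 0.0184
gripper_force: 117.1
```

jog_arm(
  hand=[0.01,0.01,0.01,0.01,0.01],
  travel=[
    [-0.00098,-0.0002,0],
    [-0.00098,-0.0002,0],
    [-0.00098,-0.0002,0],
    [-0.00098,-0.0002,0],
    [-0.00098,-0.0002,0],
  ],
  yaw=[0,0,0,0,0],
)

```text
time_s: 22.48
position: [0.4931, -0.1628, 0.0889]
tool_rot: [[-0.979, -0.202, 0.0], [-0.202, 0.979, -0.0], [-0.0, -0.0, -1.0]]
ft_force: [-0.6, -0.3, -2.1]
grip_width: 0.0187
gripper_force: 117.1
```

jog_arm(
  hand=[0.01,0.01,0.01,0.01,0.01],
  travel=[
    [-0.00196,-0.0004,0.001],
    [-0.00245,-0.0005,0],
    [-0.00245,-0.0005,0],
    [-0.00245,-0.0005,0],
    [-0.00245,-0.0005,0],
  ],
  yaw=[0,0,0,0,0],
)

```text
time_s: 23.1
position: [0.4813, -0.1652, 0.09]
tool_rot: [[-0.979, -0.202, 0.0], [-0.202, 0.979, -0.0], [-0.0, -0.0, -1.0]]
ft_force: [-0.0, -0.2, -1.6]
grip_width: 0.0186
gripper_force: 117.1
```

jog_arm(
  hand=[0.01,0.01,0.01,0.01,0.01],
  travel=[
    [-0.00245,-0.0005,0],
    [-0.00245,-0.0005,0],
    [-0.00245,-0.0005,0],
    [-0.00196,-0.0004,0],
    [-0.00147,-0.0003,0],
  ],
  yaw=[0,0,0,0,0],
)

```text
time_s: 23.72
position: [0.4705, -0.1674, 0.0899]
tool_rot: [[-0.979, -0.202, 0.0], [-0.202, 0.979, 0.0], [-0.0, 0.0, -1.0]]
ft_force: [1.1, -0.3, -1.6]
grip_width: 0.0186
gripper_force: 117.1
```

```bash
python3 - <<'E'
from h import *
b=env.get_image("side"); a=env.get_image("top")
o=env.observe(); p=o["position"]; print(o["time_s"],p,o["ft_force"])
d=p-[.5203,-.1540,0]; c,s=np.cos(.203),np.sin(.203); print("tip in chute",d[0]*c+d[1]*s+.09,-d[0]*s+d[1]*c)
B=cv2.resize(b[205:285,255:355],None,fx=7,fy=7,interpolation=cv2.INTER_CUBIC)
B=np.clip(B.astype(float)*1.4,0,255).astype(np.uint8)
cv2.imwrite("pics/d1.png",B[:,:,::-1])
E
```

```text
23.825 [ 0.47045935 -0.16735311  0.08991786] [-0.2356614   0.32639818 -2.09301239]
tip in chute 0.0384906704226532 -0.003030609907674087
```

View pics/d1.png

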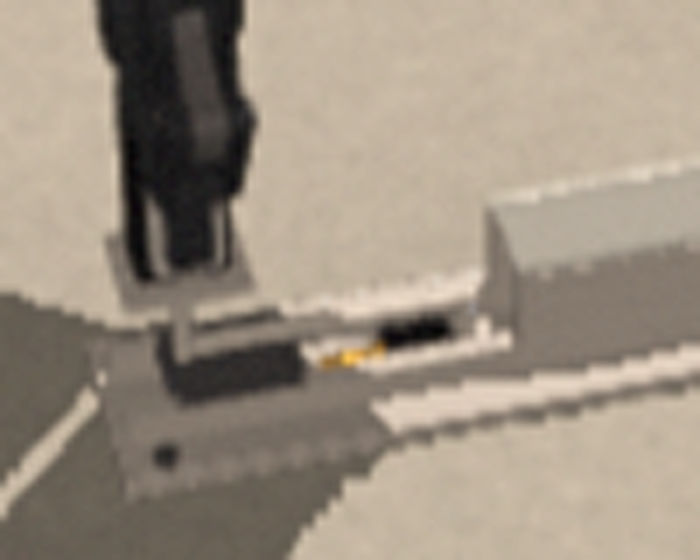

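The crop shows the key out of the tunnel: head at (415,332), barrel tip at (322,362), just short of the pocket edge at (303,345), with the pick's tip behind it. That view takes me past the 10-picture limit (12 viewed), so I'll view no more and go by force and numbers from here. Now I'll feel for the buffer.

jog_arm(
  hand=[0.01,0.01,0.01,0.01,0.01],
  travel=[
    [-0.00147,-0.0003,0],
    [-0.00196,-0.0004,0],
    [-0.00196,-0.0004,0],
    [-0.00147,-0.0003,0],
    [-0.00098,-0.0002,0],
  ],
  yaw=[0,0,0,0,0],
)

```text
time_s: 24.45
position: [0.4627, -0.169, 0.0899]
tool_rot: [[-0.979, -0.202, -0.0], [-0.202, 0.979, -0.0], [0.0, -0.0, -1.0]]
ft_force: [0.3, -0.7, -1.7]
grip_width: 0.0189
gripper_force: 117.1
```

jog_arm(
  hand=[0.01,0.01,0.01,0.01,0.01],
  travel=[
    [-0.0003,-6e-05,0],
    [-0.0003,-6e-05,0],
    [-0.0003,-6e-05,0],
    [-0.0003,-6e-05,0],
    [-0.0003,-6e-05,0],
  ],
  yaw=[0,0,0,0,0],
)

```text
time_s: 25.08
position: [0.4613, -0.1692, 0.0899]
tool_rot: [[-0.979, -0.202, -0.0], [-0.202, 0.979, -0.0], [0.0, -0.0, -1.0]]
ft_force: [0.2, -0.1, -0.7]
grip_width: 0.0187
gripper_force: 117.1
```

jog_arm(
  hand=[0.01,0.01,0.01,0.01,0.01],
  travel=[
    [-0.00035,-7e-05,0],
    [-0.00035,-7e-05,0],
    [-0.00035,-7e-05,0],
    [-0.00035,-7e-05,0],
    [-0.00035,-7e-05,0],
  ],
  yaw=[0,0,0,0,0],
)

```text
time_s: 25.7
position: [0.4595, -0.1696, 0.0899]
tool_rot: [[-0.979, -0.202, -0.0], [-0.202, 0.979, -0.0], [0.0, -0.0, -1.0]]
ft_force: [0.4, 0.4, -1.2]
grip_width: 0.0185
gripper_force: 117.1
```

jog_arm(
  hand=[0.01,0.01,0.01,0.01,0.01],
  travel=[
    [-0.00035,-7e-05,0],
    [-0.00035,-7e-05,0],
    [-0.00035,-7e-05,0],
    [-0.00035,-7e-05,0],
    [-0.00035,-7e-05,0],
  ],
  yaw=[0,0,0,0,0],
)

```text
time_s: 26.32
position: [0.4578, -0.1699, 0.0899]
tool_rot: [[-0.979, -0.202, 0.0], [-0.202, 0.979, -0.0], [-0.0, -0.0, -1.0]]
ft_force: [0.5, 0.7, -1.4]
grip_width: 0.0189
gripper_force: 117.1
```

jog_arm(
  hand=[0.01,0.01,0.01,0.01,0.01],
  travel=[
    [-0.00035,-7e-05,0],
    [-0.00035,-7e-05,0],
    [-0.00035,-7e-05,0],
    [-0.00035,-7e-05,0],
    [-0.00035,-7e-05,0],
  ],
  yaw=[0,0,0,0,0],
)

```text
time_s: 26.95
position: [0.456, -0.1703, 0.0899]
tool_rot: [[-0.979, -0.202, -0.0], [-0.202, 0.979, -0.0], [0.0, -0.0, -1.0]]
ft_force: [0.2, 0.3, -1.8]
grip_width: 0.0188
gripper_force: 117.1
```

jog_arm(
  hand=[0.01,0.01,0.01,0.01,0.01],
  travel=[
    [-0.00035,-7e-05,0],
    [-0.00035,-7e-05,0],
    [-0.00035,-7e-05,0],
    [-0.00035,-7e-05,0],
    [-0.00035,-7e-05,0],
  ],
  yaw=[0,0,0,0,0],
)

```text
time_s: 27.58
position: [0.4543, -0.1707, 0.0899]
tool_rot: [[-0.979, -0.202, 0.0], [-0.202, 0.979, -0.0], [-0.0, -0.0, -1.0]]
ft_force: [-0.4, -0.4, -1.5]
grip_width: 0.0185
gripper_force: 117.1
```

jog_arm(
  hand=[0.01,0.01,0.01,0.01,0.01],
  travel=[
    [-0.00035,-7e-05,0],
    [-0.00035,-7e-05,0],
    [-0.00035,-7e-05,0],
    [-0.00035,-7e-05,0],
    [-0.00035,-7e-05,0],
  ],
  yaw=[0,0,0,0,0],
)

```text
time_s: 28.2
position: [0.4525, -0.171, 0.0899]
tool_rot: [[-0.979, -0.202, 0.0], [-0.202, 0.979, -0.0], [-0.0, -0.0, -1.0]]
ft_force: [0.4, -0.1, -1.4]
grip_width: 0.0186
gripper_force: 117.1
```

jog_arm(
  hand=[0.01,0.01,0.01,0.01,0.01],
  travel=[
    [-0.00035,-7e-05,0],
    [-0.00035,-7e-05,0],
    [-0.00035,-7e-05,0],
    [-0.00035,-7e-05,0],
    [-0.00035,-7e-05,0],
  ],
  yaw=[0,0,0,0,0],
)

```text
time_s: 28.82
position: [0.4511, -0.1714, 0.09]
tool_rot: [[-0.979, -0.202, 0.001], [-0.202, 0.979, -0.0], [-0.001, -0.0, -1.0]]
ft_force: [1.8, 0.7, -1.4]
grip_width: 0.0185
gripper_force: 117.1
```

Contact. The tool lags and the force rises.

jog_arm(
  hand=[0.01,0.01,0.01,0.01,0.01],
  travel=[
    [-0.0003,-6e-05,0],
    [-0.0003,-6e-05,0],
    [0,0,0],
    [0,0,0],
    [0,0,0],
  ],
  yaw=[0,0,0,0,0],
)

```text
time_s: 29.45
position: [0.4507, -0.1715, 0.0901]
tool_rot: [[-0.979, -0.202, 0.001], [-0.202, 0.979, -0.0], [-0.001, -0.001, -1.0]]
ft_force: [5.5, 1.9, -1.7]
grip_width: 0.0189
gripper_force: 117.2
```

```bash
python3 - <<'E'
from h import *
f=[]
for i in range(8):
    env.get_image("side"); o=env.observe(); f.append(o["ft_force"])
f=np.array(f); print(o["time_s"],f.mean(0),f.std(0),(f@[.9795,.2016,0]).round(1),o["position"])
E
```

```text
29.85 [ 4.86479841  1.83844242 -1.76148921] [0.49630455 0.75617499 0.24722426] [5.4 5.1 5.4 5.9 5.3 4.2 4.3 5.4] [ 0.45068544 -0.17152452  0.09008613]
```

jog_arm(
  hand=[0.01,0.01,0.01,0.01,0.01],
  travel=[
    [-0.0002,-4e-05,0],
    [0,0,0],
    [0,0,0],
    [0,0,0],
    [0,0,0],
  ],
  yaw=[0,0,0,0,0],
)

```text
time_s: 30.48
position: [0.4506, -0.1715, 0.0901]
tool_rot: [[-0.979, -0.202, 0.002], [-0.202, 0.979, -0.0], [-0.002, -0.001, -1.0]]
ft_force: [5.6, 2.3, -1.8]
grip_width: 0.0192
gripper_force: 117.2
```

```bash
python3 - <<'E'
from h import *
f=[]
for i in range(6):
    env.get_image("side"); o=env.observe(); f.append(o["ft_force"])
f=np.array(f); print(o["time_s"],f.mean(0),(f@[.9795,.2016,0]).round(1).mean(),o["position"])
E
```

```text
30.775 [ 5.43467721  2.32433213 -1.56779617] 5.800000000000001 [ 0.45059026 -0.17156799  0.09011592]
```

jog_arm(
  hand=[0.01,0.01,0.01,0.01,0.01],
  travel=[
    [0.00196,0.0004,0],
    [0.00294,0.0006,0],
    [0.00196,0.0004,0.005],
    [0,0,0.03],
    [0,0,0.035],
  ],
  yaw=[0,0,0,0,0],
)

```text
time_s: 31.4
position: [0.4565, -0.1699, 0.1607]
tool_rot: [[-0.979, -0.202, -0.002], [-0.202, 0.979, 0.001], [0.002, 0.001, -1.0]]
ft_force: [0.5, 0.1, -2.4]
grip_width: 0.0191
gripper_force: 117.2
```

jog_arm(
  hand=[0.01,0.01,0.01,0.01,0.01],
  travel=[
    [0.012,0.036,0.015],
    [0.014,0.042,0],
    [0.014,0.042,0],
    [0.014,0.042,0],
    [0.014,0.042,0],
  ],
  yaw=[-0.043,-0.04,-0.04,-0.04,-0.04],
)

```text
time_s: 32.02
position: [0.525, 0.0353, 0.1752]
tool_rot: [[-1.0, 0.001, -0.0], [0.001, 1.0, -0.0], [0.0, -0.0, -1.0]]
ft_force: [-0.1, 0.0, -2.1]
grip_width: 0.0185
gripper_force: 117.3
```

jog_arm(
  hand=[0.01,0.01,0.01,0.01,0.01],
  travel=[
    [0.014,0.042,0],
    [0.014,0.042,0],
    [0.013,0.0435,0],
    [0,0,0],
    [0,0,0],
  ],
  yaw=[0,0,0,0,0],
)

```text
time_s: 32.65
position: [0.5655, 0.1611, 0.1749]
tool_rot: [[-1.0, -0.0, -0.001], [-0.0, 1.0, -0.001], [0.001, -0.001, -1.0]]
ft_force: [-0.5, -0.4, -1.5]
grip_width: 0.0186
gripper_force: 117.6
```

```bash
python3 - <<'E'
from h import *
a=env.get_image("top"); o=env.observe(); print(o["time_s"],o["position"],o["ft_force"],o["tool_rot"][:,1])
hsv=cv2.cvtColor(a,cv2.COLOR_RGB2HSV); c,s=np.cos(.203),np.sin(.203)
g=np.array([[u,v] for v in range(165,255) for u in range(340,390)])
P=ray("top",g,.014)-[.5203,-.154,0]; X=P[:,0]*c+P[:,1]*s; Y=-P[:,0]*s+P[:,1]*c
m=(abs(Y)<.010)&(X>-.015)&(X<.05)
for lo in range(-16,50,4):
    k=m&(X>lo/1e3)&(X<=(lo+4)/1e3); q=a[g[k,1],g[k,0]]
    if len(q): print(lo,q.min(0),q.mean(0).astype(int), end=" | ")
E
```

```text
32.7 [0.56557168 0.16071465 0.17492989] [ 0.1758709   0.68629967 -2.93515763] [ 3.59782973e-04  9.99999855e-01 -4.01726243e-04]
-16 [98 85 53] [115 103  81] | -12 [118  92  44] [133 114  85] | -8 [49 42 25] [85 74 63] | -4 [32 28 28] [53 49 45] | 0 [31 28 28] [58 54 49] | 4 [35 30 29] [57 53 47] | 8 [35 35 32] [50 47 43] | 12 [40 33 32] [65 59 53] | 16 [109 101  89] [131 122 109] | 20 [148 138 123] [150 140 125] | 24 [147 137 122] [149 140 124] | 28 [139 130 114] [148 137 122] | 32 [147 138 124] [150 140 125] | 36 [147 137 121] [150 139 125] | 40 [147 137 122] [150 140 125] | 44 [133 123 108] [145 135 120] | 48 [131 122 107] [132 122 108] |
```

jog_arm(
  hand=[0.01,0.01,0.01,0.01,0.01],
  travel=[
    [0,0.0005,-0.025],
    [0,0,-0.02],
    [0,0,0],
    [0,0,0],
    [0,0,-0.005],
  ],
  yaw=[0,0,0,0,0],
)

```text
time_s: 33.33
position: [0.5664, 0.1617, 0.126]
tool_rot: [[-1.0, 0.0, 0.002], [0.0, 1.0, 0.0], [-0.002, 0.0, -1.0]]
ft_force: [-0.4, -0.6, -1.8]
grip_width: 0.0184
gripper_force: 117.6
```

jog_arm(
  hand=[0.01,0.01,0.01,0.01,0.01],
  travel=[
    [0,0,-0.005],
    [0,0,-0.005],
    [0,0,-0.005],
    [0,0,-0.005],
    [0,0,0],
  ],
  yaw=[0,0,0,0,0],
)

```text
time_s: 33.95
position: [0.5657, 0.1619, 0.1044]
tool_rot: [[-1.0, -0.0, -0.001], [-0.0, 1.0, -0.0], [0.001, -0.0, -1.0]]
ft_force: [0.3, 0.3, -1.8]
grip_width: 0.0187
gripper_force: 117.6
```

No contact in the gap. I'll ease it down onto the plates.

jog_arm(
  hand=[0.01,0.01,0.01,0.01,0.01],
  travel=[
    [0,0,-0.005],
    [0,0,-0.004],
    [0,0,-0.003],
    [0,0,-0.0015],
    [0,0,0],
  ],
  yaw=[0,0,0,0,0],
)

```text
time_s: 34.58
position: [0.5658, 0.1619, 0.0914]
tool_rot: [[-1.0, -0.0, -0.0], [-0.0, 1.0, -0.0], [0.0, -0.0, -1.0]]
ft_force: [-0.6, -0.6, -0.6]
grip_width: 0.0187
gripper_force: 117.6
```

jog_arm(
  hand=[0.01,0.01,0.01,0.01,0.01],
  travel=[
    [0,0,-0.0007],
    [0,0,-0.0007],
    [0,0,-0.0004],
    [0,0,0],
    [0,0,0],
  ],
  yaw=[0,0,0,0,0],
)

```text
time_s: 35.2
position: [0.5659, 0.1619, 0.0896]
tool_rot: [[-1.0, -0.0, 0.0], [-0.0, 1.0, 0.0], [-0.0, 0.0, -1.0]]
ft_force: [0.5, 0.4, -0.8]
grip_width: 0.0188
gripper_force: 117.6
```

jog_arm(
  hand=[0.01,0.01,0.01,0.01,0.01],
  travel=[
    [0,0,-0.0005],
    [0,0,-0.0005],
    [0,0,0],
    [0,0,0],
    [0,0,0],
  ],
  yaw=[0,0,0,0,0],
)

```text
time_s: 35.83
position: [0.5659, 0.1619, 0.089]
tool_rot: [[-1.0, -0.0, 0.0], [-0.0, 1.0, -0.0], [-0.0, -0.0, -1.0]]
ft_force: [-2.0, -1.4, 5.3]
grip_width: 0.0192
gripper_force: 118.1
```

Seated (+7 N). I'll open gently to 0.05 and then rise.

jog_arm(
  hand=[0.022,0.026,0.035,0.045,0.05],
  travel=[
    [0,0,0],
    [0,0,0],
    [0,0,0],
    [0,0,0],
    [0,0,0],
  ],
  yaw=[0,0,0,0,0],
  grip_force=20,
)

```text
time_s: 36.45
position: [0.5659, 0.1619, 0.0886]
tool_rot: [[-1.0, -0.0, 0.0], [-0.0, 1.0, 0.0], [-0.0, 0.0, -1.0]]
ft_force: [-0.8, -0.6, -0.5]
grip_width: 0.05
gripper_force: 0.0
```

jog_arm(
  hand=[0.055,0.06,0.06,0.06,0.06],
  travel=[
    [0,0,0],
    [0,0,0.01],
    [0,0,0.03],
    [0,0,0.04],
    [0,0,0.04],
  ],
  yaw=[0,0,0,0,0],
)

```text
time_s: 37.08
position: [0.5657, 0.1619, 0.2106]
tool_rot: [[-1.0, -0.0, 0.001], [-0.0, 1.0, 0.0], [-0.001, 0.0, -1.0]]
ft_force: [0.8, 0.4, -0.6]
grip_width: 0.0598
gripper_force: 0.0
```

jog_arm(
  hand=[0.06,0.06,0.06,0.06,0.06],
  travel=[
    [-0.04,0,0.02],
    [-0.05,0,0],
    [-0.05,0,0],
    [0,0,0],
    [0,0,0],
  ],
  yaw=[0,0,0,0,0],
)

```text
time_s: 37.7
position: [0.4265, 0.1619, 0.2294]
tool_rot: [[-1.0, -0.0, 0.002], [-0.0, 1.0, 0.0], [-0.002, 0.0, -1.0]]
ft_force: [0.4, 0.4, -0.7]
grip_width: 0.0599
gripper_force: 0.0
```

```bash
python3 - <<'E'
from h import *
b=env.get_image("side"); o=env.observe(); print(o["time_s"],o["position"],o["ft_force"],o["grip_width"])
s0=np.load("side0.npy"); r=(slice(110,190),slice(290,360))
d=abs(b[r].astype(int)-s0[r]).max(2); print("stand diff",(d>40).sum())
for im in (s0,b):
    k=im[125:170,295:340].max(2)<40; v,u=np.nonzero(k); print("black handle px",k.sum(),u.mean()+295,v.mean()+125,u.min()+295,u.max()+295,v.min()+125,v.max()+125)
    # pick arm: centroid of row-wise gradient
g=lambda im:cv2.cvtColor(im,cv2.COLOR_RGB2GRAY)[160:180,328:352]
print(cv2.phaseCorrelate(np.float32(g(s0)),np.float32(g(b))))
E
```

```text
37.75 [0.42681766 0.16187827 0.22911596] [-0.49832378 -0.12213408  0.2879548 ] 0.05985198050713461
stand diff 18
black handle px 217 315.4516129032258 148.3548387096774 311 320 138 159
black handle px 228 315.9868421052632 147.71052631578948 311 321 137 158
((-0.20145593615069934, -0.3096778977982133), 0.8735627988974254)
```

The image numbers put the pick back as it hung (within 1 px, about 2 mm), and the key's head ends at chute x ≈ 15 mm, inside the required range. Handing in.

```bash
python3 -c "
from rig import env
print(env.close_job())"
```

```text
the job is handed in; nothing more can be done
None
```

I dragged the key out and held it on the buffer at about 5–6 N for over a second, then hung the pick back in its stand and handed the job in at about 38 s, with no verdict returned; I viewed 12 pictures, two over the limit of 10.

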